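# Put the tray of nuts away through the sprung gate

### The job

Put the small open tray of nuts from the left of the bench away in the parts store: slide it along the store's floor, narrow end first, through the gate of two blue sprung leaves, until the whole tray is inside and both leaves have swung fully shut behind it. Keep the tray upright, and leave the larger tray near it and the solder spool where they stand.

Things in the scene. Friction and masses are not known exactly. Their poses are not given: they have to be found in the camera images.
- tray_center (a point): Centre (half-way up) of the small black open parts tray of light grey nuts: 64 mm (its own x) by 90 mm (its own y), 24 mm high, upright walls 2.5 mm thick, filled with nuts to half its height, about 0.18 kg, loose on the bench, clear all round. It can be grasped across its 64 mm width. Its z points up; its ends are alike.
- big_tray: A larger black open tray of blue capacitors, 80 x 104 x 26 mm, loose, origin in the centre of its underside. Leave it where it is.
- spool: Blue and white solder spool, 74 x 62 x 76 mm, loose, origin in the centre of its underside. Leave it where it is.
- store: The parts store, fixed to the bench: a straight lane along its own x, which points inward; origin at bench level in the middle of the gate line (x = 0). White floor plate 4 mm thick, 124 mm wide, from x = -123 to +173 mm. In front of the gate it is a bare apron, but for two lead-in wings from x = -32 mm to the gate, 34 mm high, narrowing from about 112 to 91 mm apart.
- gate_mid (a point): Middle of the gate line, on top of the floor plate; axes as the store's (x inward, y left, z up). Gate posts 48 mm high; 82 mm clear way when the leaves are open. The bay behind is 104 mm wide, walls 46 mm high, open above to x = 87 mm, then under a clear cover (46 to 49 mm above the bench) up to the end wall at x = 165 mm. The tray fits lengthwise only (its y along the lane).
- leaf_left (a joint): Left blue gate leaf, 41 mm long, 10 to 34 mm above the bench, on an upright pin 43 mm left of the middle; 0 = shut, grows to 1.57 as it swings inward (never outward). A weak spring shuts it: about 0.5 N at its tip when shut, 1.7 N when open. The leaves can shut only when the tray's rear end is over 41 mm past the gate line (its centre over 86 mm) and nothing stands between them.
- leaf_right (a joint): Right blue gate leaf, the mirror image of the left one: 0 = shut, grows to 1.57 as it swings inward.
Mind the look-alikes: they are no part of the job. What is shaped like the part that bears tray_center but yellow is not meant.

How it is judged:
By the outcome, as a careful person would: the job done as asked, in the order asked, and still so for the second after the job is handed in, with the robot touching nothing.
It also fails if it takes over 50 s, if anything falls off the work surface, if the arm or the gripper's body presses on something with over 40 N, if the wrist force passes 120 N, or if a joint passes its speed limit or range.

### The arm

A 6-joint arm with a two-finger parallel gripper is mounted at the origin on a cart in front of the work surface, level with it; the furniture and walls round the work are solid. World frame = base frame: x ahead of the robot, y to its left, z up, the work surface at z = 0. Lengths are in m, angles in rad, forces in N, time in s.
With the tool pointing down it reaches from about 0.25 to 0.8 m from the base axis. Payload 8.5 kg.
Tool frame: the origin (TCP) lies midway between the tips of the shut fingers; the grasp point (between the pads) lies 19 mm behind it; z points along the fingers, y is the direction in which the jaws open and shut (so a half turn about z gives the same grasp; the last joint's range is limited). The gripper opens to 85 mm and grips with 20 to 120 N. Pads are 22 mm wide; open, the fingers measure 114 mm over their backs; the gripper's body (76 mm by 85 mm) begins 54 mm behind the grasp point. The pads swing forward as they close: fully open they stand 13 mm farther back than shut.
Start: joints at [-1.242, 0.238, -0.013, 1.319, 0, 1.571], TCP at [0.17, -0.497, 0.231] pointing down, gripper open.
Joint ranges: [-2.66, 2.66], [-1.03, 1.9], [-1.14, 1.46], [-1.82, 2.27], [-1.45, 1.34], [-3.14, 3.14]. Speed limits (rad/s): [2.22, 2.22, 2.79, 3.14, 3.14, 3.14].

### API

Orientations are given as a unit quaternion [w, x, y, z].
In Python, from rig import r gives the robot as it stands.
- The arm moves only by the tool play_rows, never from a script. Its argument "motion" is a list that holds one entry, the list of rows, each a list of 5 numbers: the gripper's target within -1 to 1 (shut at 1, half-way at 0, fully open at -1), then the shift along the tool's x, y, z in cm, then the turn about the tool's z in rad. A call has 1 to 8 rows; each row is the pose to reach, as a shift and turn from the pose commanded when the call began, along the tool's axes at that moment; what a row does not reach only later rows make up. A row lasts 1/12 s, in which the tool goes at most 41.7 mm and 7.16 degrees, less where a joint would pass 70% of its speed; a pose out of reach is approached as far as the arm can. A call with a gripper value outside its range is refused whole. The fingers move at their own pace and stop on an object; "grip_force" is the grip in N (left out, the last holds). Time passes only in rows, so rows that repeat a pose let the fingers close. It gives the time, the measured TCP pose, the force and the opening at its end, in the units of the state.
- r.observe(): the state, without advancing time (a new reading comes with each control period).
- r.get_image(name): name is "side" or "top" or "wrist"; returns a dict with "frame" (480x640x3 uint8, red, green, blue), "z_map" (480x640 float32, m along the optical axis (not along the pixel's ray), 0 where there is no reading), "camera_matrix" (3x3 intrinsics, pixels), "rvec" (rotation vector, rad) and "tvec" (3), from world to camera coordinates, as OpenCV has them; the wrist camera has in their place "hand_eye" (4x4, takes a point from camera to tool coordinates, whose origin is the TCP and whose axes are the flange's). Camera axes: x right, y down, z forward; pixel columns grow to the right and rows downward; lengths in m; the calibration is good to about 2 mm. A picture is of the moment at which its call begins: read the wrist's pose just before it.
- r.hand_in(): hands the job in, once; it reports no verdict.
The state is a dict: "time_s": time; "qpos": joint angles; "joint_vel": joint speeds; "joint_torque": joint torques, N m; "ee_pos": TCP position; "tool_rot": TCP orientation; "wrist_force": force on the tool from outside, world axes, zero at the start; "ft_torque": the same for the moment, N m; "opening": finger opening in m.
Only numpy, scipy, OpenCV 4.12 (cv2) and the standard library are available. Lean on these libraries where they do the work, as an engineer would, in place of code of your own. Each camera call takes 0.05 s, during which the arm holds its last target.

## Working session

There is one attempt and no reset: what is moved stays moved. The work goes in short steps, Python scripts to look and compute and a tool call to move; the robot and the scene stay as the last step left them, time stands still between calls to the robot, and variables do not carry over. Pictures are saved under pics/ and viewed, and the job is handed in when it is done.

Besides the shell and the picture viewer there is one more tool, called after ">>>" as a command line: name --argument value ..., lists and objects as JSON in quotes. play_rows: Moves the arm, as the interface text tells. Its arguments: {"type":"object","properties":{"motion":{"type":"array","items":{"type":"array","items":{"type":"array","items":{"type":"number"}}}},"grip_force":{"type":"number"}},"required":["motion"]}

```bash
mkdir -p pics; cat > h.py <<'E'
import numpy as np, cv2
from rig import r
def snap(n,tag):
    d=r.get_image(n); np.savez(f'pics/{tag}.npz',**{k:v for k,v in d.items()})
    cv2.imwrite(f'pics/{tag}.png',d['frame'][:,:,::-1]); return d
def load(tag): return dict(np.load(f'pics/{tag}.npz'))
def w(d,u,v,z=None):
    """pixel->world; with depth or on plane z"""
    K=d['camera_matrix'];R=cv2.Rodrigues(d['rvec'])[0];t=np.array(d['tvec']).ravel()
    ray=np.linalg.inv(K)@np.array([u,v,1.0])
    if z is None:
        p=ray*d['z_map'][int(round(v)),int(round(u))]; return R.T@(p-t)
    c=-R.T@t; dr=R.T@ray; return c+dr*(z-c[2])/dr[2]
def crop(tag,u0,v0,u1,v1,s,out):
    im=cv2.imread(f'pics/{tag}.png')[v0:v1,u0:u1]
    cv2.imwrite(f'pics/{out}.png',cv2.resize(im,None,fx=s,fy=s,interpolation=cv2.INTER_CUBIC))
E
python3 -c "
from h import *
print(r.observe())
snap('top','t0');snap('side','s0')"
```

```text
{'time_s': 0.0, 'qpos': array([-1.24201039e+00,  2.38762958e-01, -1.42583907e-02,  1.31919745e+00,
        2.88401946e-05,  1.57081973e+00]), 'joint_vel': array([-0.00114185, -0.00060603,  0.00060364, -0.00047946, -0.00059886,
        0.00015068]), 'joint_torque': array([ 1.73358876e-03, -5.38779116e+01,  3.46436691e+01,  1.85467943e-02,
        1.58131360e-05, -6.77010703e-06]), 'ee_pos': array([ 0.16939301, -0.49648032,  0.23068536]), 'tool_rot': array([-7.04004669e-04,  9.86519547e-01,  1.63641919e-01, -1.02178652e-04]), 'wrist_force': array([ 0.23601521,  0.00452742, -0.57503296]), 'ft_torque': array([-0.00330962,  0.01603476, -0.00491743]), 'opening': 0.08571979926209726}
```

View pics/t0.png

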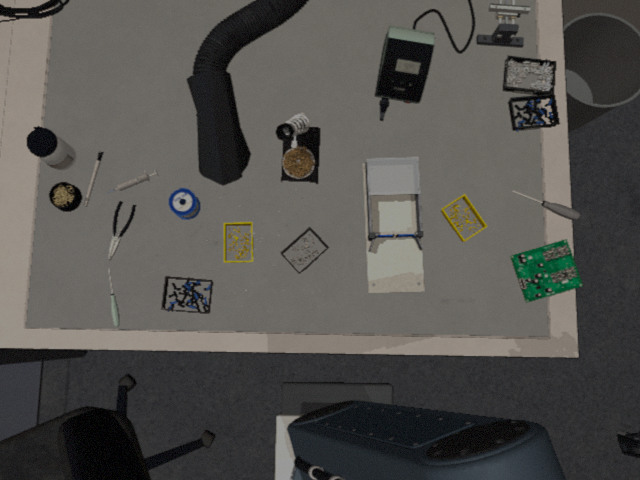

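View pics/s0.png

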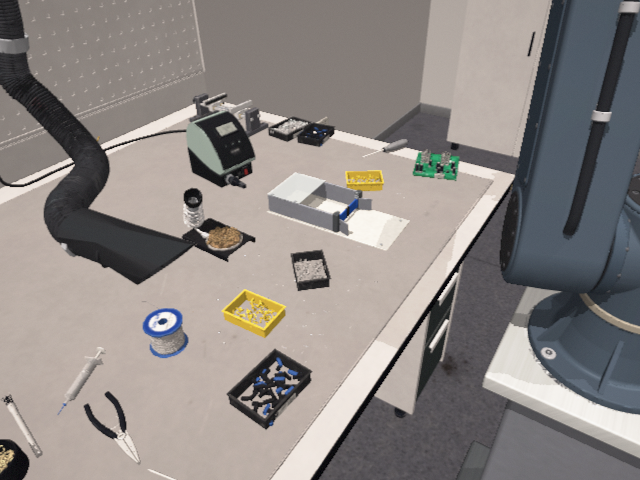

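Candidates in the top view:
- Black tray with grey nuts at (304,250).
- Yellow look-alikes at (238,242) and (464,217).
- Black tray with grey contents at (530,75), on the far right.
- Capacitor tray at (187,295), which is the big tray.

The one at (304,250) fits: it is black, holds grey nuts, is left of the store, and has free space all round. I'll enlarge it to confirm.

```bash
python3 -c "
from h import *
crop('t0',270,215,340,285,8,'c1')
crop('t0',350,145,440,305,4,'c2')
crop('s0',260,160,420,300,5,'c3')
d=load('t0')
for p in [(304,250),(310,229),(328,247),(298,272),(282,251),(530,75),(507,60),(395,265),(368,292),(424,291),(395,236),(350,240)]: print(p,w(d,*p).round(4))
"
```

```text
(304, 250) [0.5056 0.1067 0.0021]
(310, 229) [0.5506 0.0942 0.0172]
(328, 247) [0.5107 0.0539 0.0196]
(298, 272) [0.4542 0.1186 0.0222]
(282, 251) [0.4993 0.1543 0.0254]
(530, 75) [ 0.9255 -0.4108  0.0047]
(507, 60) [ 0.9519 -0.3517  0.0243]
(395, 265) [ 0.4758 -0.0957  0.0008]
(368, 292) [ 0.4149 -0.036   0.0006]
(424, 291) [ 0.419  -0.1589  0.0043]
(395, 236) [ 0.5413 -0.0962 -0.0011]
(350, 240) [0.53   0.0046 0.0016]
```

View pics/c1.png

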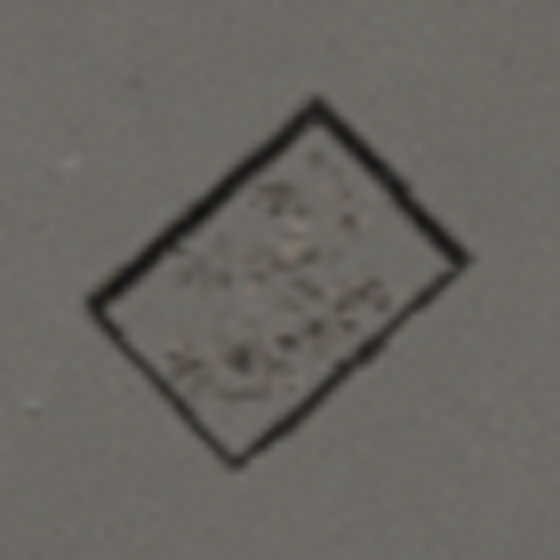

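View pics/c2.png

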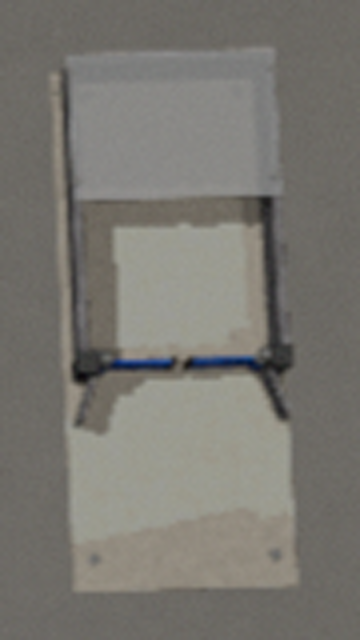

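View pics/c3.png

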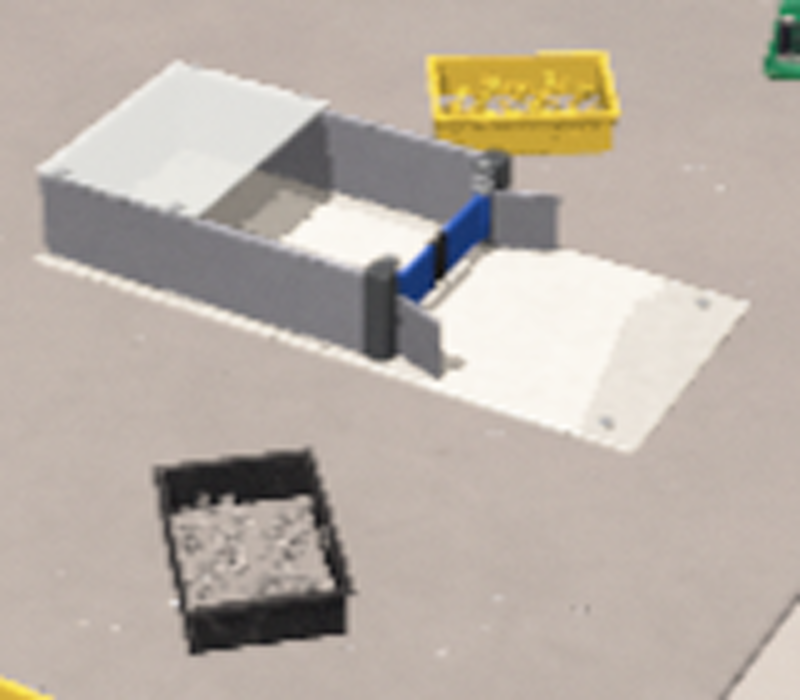

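```bash
python3 -c "
from h import *
d=load('t0')
T=np.array([w(d,270+x/8-.4,215+y/8-.4,.024)[:2] for x,y in [(318,102),(468,260),(236,465),(92,304)]])
print(T.round(4),T.mean(0)); print(np.linalg.norm(T-np.roll(T,-1,0),axis=1))
e=(T[1]-T[2])+(T[0]-T[3]); print('long ax deg',np.degrees(np.arctan2(e[1],e[0])))
f=lambda x,y,z:w(d,350+x/4-.4,145+y/4-.4,z)[:2]
A=f(75,590,.004);B=f(297,583,.004);P=f(88,362,.048);Q=f(280,357,.048);C=f(66,56,.049);D=f(274,48,.049);E=f(78,196,.049);F=f(282,194,.049)
L=f(110,365,.034);M=f(262,361,.034);G=f(180,364,.034)
for n,v in zip('ABPQCDEFLMG',(A,B,P,Q,C,D,E,F,L,M,G)): print(n,v.round(4))
for a,b in ((A,B),(P,Q),(C,D),(A,P),(B,Q)): v=b-a;print(np.linalg.norm(v),np.degrees(np.arctan2(v[1],v[0])))
# depth-based points along walls tops: z between .03 and .06
K=d['camera_matrix'];pts=[]
for v in range(145,305):
  for u in range(355,435):
    if d['z_map'][v,u]>0: pts.append(w(d,u,v))
pts=np.array(pts)
print(np.percentile(pts[:,2],[1,50,90,97,99.5]))
np.save('pics/store.npy',pts)
"
```

```text
[[0.553  0.0956]
 [0.5099 0.0538]
 [0.4525 0.1161]
 [0.4959 0.1563]] [0.50283323 0.10546894]
[0.06005786 0.08466414 0.05916761 0.08328715]
long ax deg -47.038641952617965
A [ 0.4145 -0.0365]
B [ 0.4204 -0.1586]
P [ 0.5342 -0.0389]
Q [ 0.5388 -0.1425]
C [ 0.704  -0.0263]
D [ 0.7107 -0.1406]
E [ 0.6254 -0.0331]
F [ 0.6286 -0.1442]
L [ 0.5351 -0.0523]
M [ 0.5388 -0.1352]
G [ 0.5363 -0.0904]
0.12229166934574855 -87.21378536999944
0.10368422663166116 -87.46444636340433
0.11451530283772249 -86.64351345344004
0.1197279498121083 -1.153194202170906
0.11944359946511456 7.773093349890749
[-0.00352043  0.00401791  0.0479507   0.051128    0.05356663]
```

The crop confirms it: a black tray of grey nuts, rim about 60 x 84 mm as blurred, centre around (0.503, 0.105), long axis at about -47°. The store lane runs at about +3°, gate around (0.540, -0.092). Next is a wrist view of the store on the way.

```bash
cat >> h.py <<'E'
from scipy.spatial.transform import Rotation as Ro
def pose():
    s=r.observe(); q=s['tool_rot']; R=Ro.from_quat([q[1],q[2],q[3],q[0]]).as_matrix(); return s,s['ee_pos'],R
def go(x,y,z,psi):
    s,p,R=pose(); d=R.T@(np.array([x,y,z])-p); cur=np.arctan2(R[1,0],R[0,0])
    t=np.radians(psi)-cur; t=(t+np.pi)%(2*np.pi)-np.pi
    print('shift cm',(d*100).round(2),'turn',round(-t,4),'rows',np.linalg.norm(d)/.0417,abs(t)/.125,'| t',s['time_s'].round(2),'tilt',R[2].round(4),'psi',np.degrees(cur).round(2),'p',p.round(4),'F',s['wrist_force'].round(1),'open',round(s['opening'],4))
def wsnap(tag):
    s,p,R=pose(); d=r.get_image('wrist'); cv2.imwrite(f'pics/{tag}.png',d['frame'][:,:,::-1])
    H=np.array(d['hand_eye']); T=np.eye(4);T[:3,:3]=R;T[:3,3]=p; M=np.linalg.inv(T@H)
    np.savez(f'pics/{tag}.npz',frame=d['frame'],z_map=d['z_map'],camera_matrix=d['camera_matrix'],rvec=cv2.Rodrigues(M[:3,:3])[0],tvec=M[:3,3],he=H)
E
python3 -c "
from h import *
go(.46,-.09,.28,2.8)"
```

```text
Traceback (most recent call last):
  File "h.py", line 23, in go
    print('shift cm',(d*100).round(2),'turn',round(-t,4),'rows',np.linalg.norm(d)/.0417,abs(t)/.125,'| t',s['time_s'].round(2),'tilt',R[2].round(4),'psi',np.degrees(cur).round(2),'p',p.round(4),'F',s['wrist_force'].round(1),'open',round(s['opening'],4))
                                                                                                          ^^^^^^^^^^^^^^^^^
AttributeError: 'float' object has no attribute 'round'
```

```bash
sed -i "s/s\['time_s'\].round(2)/round(s['time_s'],2)/" h.py
python3 -c "
from h import *
go(.46,-.09,.28,2.8)"
```

```text
shift cm [ 40.63 -29.1   -4.89] turn 0.2799 rows 12.041629312617179 2.2392176335366116 | t 0.1 tilt [-0.     -0.0013 -1.    ] psi 18.84 p [ 0.1694 -0.4965  0.2307] F [-0.8  0.6 -1. ] open 0.0857
```

>>> play_rows --motion '[[[-1,3.4,-2.4,-0.4,0.03],[-1,6.8,-4.8,-0.8,0.06],[-1,10.2,-7.2,-1.2,0.09],[-1,13.6,-9.7,-1.6,0.12],[-1,17,-12.1,-2,0.15],[-1,20.4,-14.5,-2.5,0.18],[-1,23.8,-17,-2.9,0.21],[-1,27,-19.3,-3.3,0.25]]]'

```text
time_s: 0.77
ee_pos: [0.3631, -0.2253, 0.2644]
tool_rot: [-0.0, 0.999, 0.039, -0.0]
wrist_force: [1.4, -0.5, 0.2]
opening: 0.0853
```

```bash
python3 -c "
from h import *
go(.46,-.09,.28,2.8)"
```

```text
shift cm [ 10.7  -12.74  -1.55] turn 0.0282 rows 4.0076983475229495 0.22565359119639083 | t 0.77 tilt [-0.e+00 -1.e-04 -1.e+00] psi 4.42 p [ 0.3631 -0.2253  0.2644] F [ 1.4 -0.5  0.2] open 0.0853
```

>>> play_rows --motion '[[[-1,2.7,-3.1,-0.4,0.02],[-1,5.4,-6.2,-0.8,0.03],[-1,8,-9.4,-1.2,0.03],[-1,10.7,-12.5,-1.5,0.03],[-1,10.7,-12.5,-1.5,0.03]]]'

```text
time_s: 1.18
ee_pos: [0.4629, -0.0891, 0.2792]
tool_rot: [-0.001, 1.0, 0.027, 0.001]
wrist_force: [-1.2, -1.0, -0.6]
opening: 0.0857
```

```bash
python3 -c "
from h import *
wsnap('w1');go(.503,.105,.28,-47)"
```

```text
shift cm [  5.25 -19.36  -0.1 ] turn 0.8747 rows 4.8101292145647925 6.997267818460713 | t 1.23 tilt [-2.e-04 -6.e-04 -1.e+00] psi 3.11 p [ 0.4611 -0.0912  0.2789] F [ 0.7 -0.4 -0.8] open 0.0855
```

View pics/w1.png

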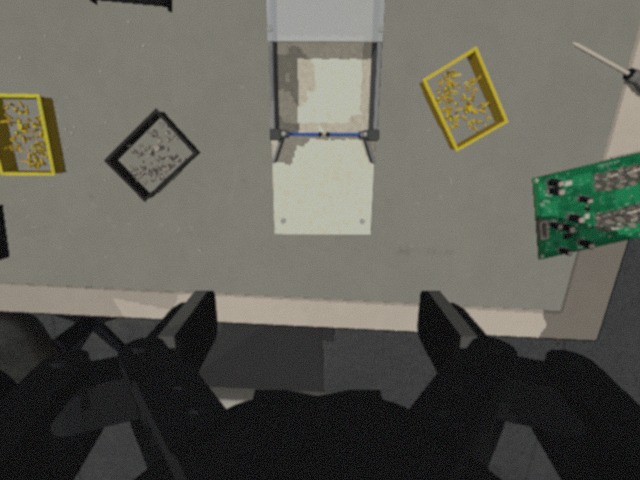

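The wrist view shows the gate line at row 134 (posts at 277 and 373), the apron front edge at row 234, and the target tray at (152,154). I'll enlarge both.

```bash
python3 -c "
from h import *
crop('w1',250,30,400,250,3,'c4')
crop('w1',95,100,210,210,6,'c5')
"
```

```text
(no output)
```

View pics/c4.png

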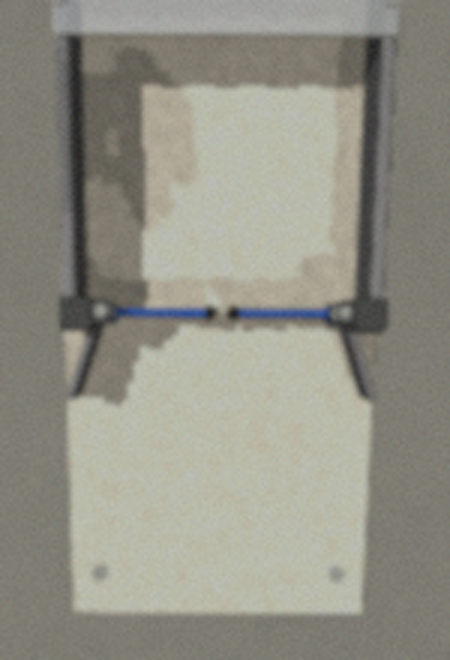

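View pics/c5.png

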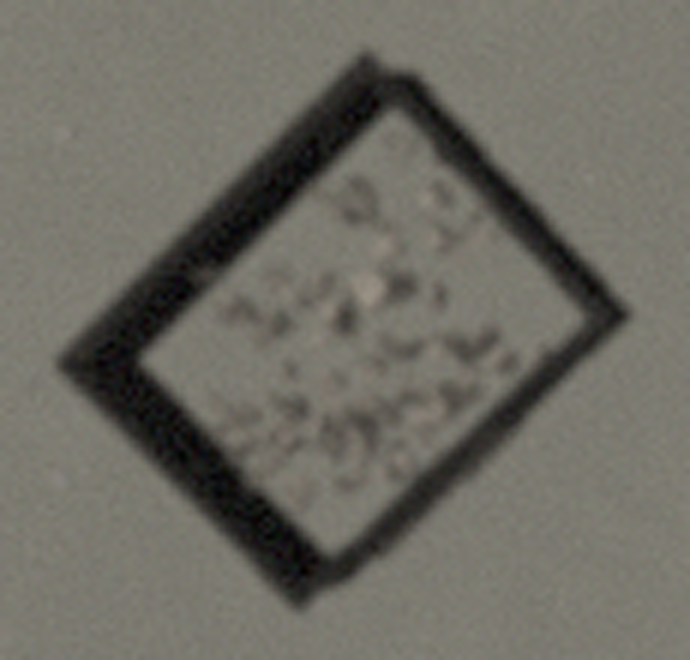

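```bash
python3 -c "
from h import *
d=load('w1')
f=lambda x,y,z:w(d,250+x/3-.33,30+y/3-.33,z)[:2]
A=f(74,612,.004);B=f(361,612,.004);P=f(101,311,.048);Q=f(343,313,.048);L=f(118,313,.034);M=f(333,313,.034);G=f(221,313,.034);E=f(53,33,.049);F=f(397,33,.049)
W1=f(72,400,.004);W2=f(370,400,.004);
for n,v in zip('ABPQLMGEF',(A,B,P,Q,L,M,G,E,F)): print(n,v.round(4))
for a,b in ((A,B),(P,Q),(L,M),(E,F)): v=b-a;print(np.linalg.norm(v).round(4),np.degrees(np.arctan2(v[1],v[0]))+90,((a+b)/2).round(4))
m=(A+B)/2
for q in ((P+Q)/2,G,(E+F)/2): v=q-m;print('axis',np.linalg.norm(v),np.degrees(np.arctan2(v[1],v[0])))
v=(E+F)/2-(P+Q)/2;print(np.linalg.norm(v),np.degrees(np.arctan2(v[1],v[0])))
g=lambda x,y,z:w(d,95+x/6-.4,100+y/6-.4,z)[:2]
T=np.array([g(*p,.024) for p in [(398,78),(628,314),(302,606),(62,363)]])
print(T.round(4),T.mean(0))
"
```

```text
A [ 0.4148 -0.0364]
B [ 0.4214 -0.1587]
P [ 0.5377 -0.0489]
Q [ 0.5416 -0.1341]
L [ 0.5375 -0.0538]
M [ 0.5417 -0.1323]
G [ 0.5395 -0.0914]
E [ 0.6241 -0.031 ]
F [ 0.6301 -0.1436]
0.1224 3.0903211317690875 [ 0.4181 -0.0975]
0.0853 2.6258215785798455 [ 0.5396 -0.0915]
0.0786 3.0791594744945883 [ 0.5396 -0.093 ]
0.1128 3.0701524455835028 [ 0.6271 -0.0873]
axis 0.12168656057244213 2.845422777745563
axis 0.12160132546777738 2.9019382297674277
axis 0.20927455692764296 2.8091847879078427
0.0875880545075461 2.758839148383496
[[0.5527 0.0894]
 [0.5125 0.0487]
 [0.4528 0.1153]
 [0.4976 0.1573]] [0.50390583 0.10266391]
```

>>> play_rows --motion '[[[-1,0.6,-2.4,0,0.12],[-1,0.8,-4.8,0,0.24],[-1,0.8,-7.2,0,0.36],[-1,0.8,-9.6,0,0.48],[-1,0.8,-12,0,0.6],[-1,0.8,-14.4,0,0.72],[-1,0.8,-17,0,0.84],[-1,0.8,-19,0,0.87]]]'

```text
time_s: 1.9
ee_pos: [0.3851, -0.1485, 0.2792]
tool_rot: [-0.068, 0.971, -0.231, 0.007]
wrist_force: [0.1, -0.1, 0.7]
opening: 0.0855
```

```bash
python3 -c "
from h import *
print(r.observe()['qpos'].round(3),r.observe()['joint_vel'].round(3));go(.503,.105,.28,-47)"
```

```text
[-0.468  0.042 -0.135  1.411  0.135  3.14 ] [-0.62  -0.229 -0.258  0.011  0.134 -0.001]
shift cm [ -0.88 -27.69   3.7 ] turn 0.3537 rows 6.703489811951032 2.829719138413452 | t 1.9 tilt [-0.017  -0.1348 -0.9907] psi -26.73 p [ 0.3851 -0.1485  0.2792] F [ 0.1 -0.1  0.7] open 0.0855
```

Joint 6 reached its end of range, so that turn direction is wrong. I'll use the half-turned grasp instead (ψ = 133°, q6 ≈ 1.0) and unwind first.

>>> play_rows --motion '[[[-1,0,0,0,-0.12],[-1,0,0,0,-0.24],[-1,0,0,0,-0.36],[-1,0,0,0,-0.48],[-1,0,0,0,-0.6],[-1,0,0,0,-0.72],[-1,0,0,0,-0.84],[-1,0,0,0,-0.9]]]'

```text
time_s: 2.57
ee_pos: [0.3855, -0.1479, 0.2793]
tool_rot: [-0.057, 0.974, 0.218, 0.036]
wrist_force: [-0.6, 0.8, -0.5]
opening: 0.085
```

```bash
python3 -c "
from h import *
print(r.observe()['qpos'].round(3),r.observe()['joint_vel'].round(3));go(.503,.104,.28,133)"
```

```text
[-0.466  0.042 -0.135  1.411  0.134  2.233] [ 0.001  0.001 -0.001  0.     0.    -0.624]
shift cm [ 21.21 -17.58   3.67] turn -1.8845 rows 6.664728570938942 15.07566408489452 | t 2.57 tilt [ 0.0952 -0.0957 -0.9909] psi 25.03 p [ 0.3855 -0.1479  0.2793] F [-0.6  0.8 -0.5] open 0.085
```

The saturation left the tool tilted by 7.7° (q5 = 0.134), and my rows can only turn about the tool's own z. I'll try mirroring it: unwind q6 to the opposite end, where the same trade-off should push q5 back.

>>> play_rows --motion '[[[-1,0,0,0,-0.13],[-1,0,0,0,-0.26],[-1,0,0,0,-0.39],[-1,0,0,0,-0.52],[-1,0,0,0,-0.65],[-1,0,0,0,-0.78],[-1,0,0,0,-0.91],[-1,0,0,0,-1.0]]]'

```text
time_s: 3.23
ee_pos: [0.3855, -0.1479, 0.2793]
tool_rot: [-0.033, 0.75, 0.658, 0.059]
wrist_force: [0.3, 0.1, -0.2]
opening: 0.0851
```

>>> play_rows --motion '[[[-1,0,0,0,-0.13],[-1,0,0,0,-0.26],[-1,0,0,0,-0.39],[-1,0,0,0,-0.52],[-1,0,0,0,-0.65],[-1,0,0,0,-0.78],[-1,0,0,0,-0.91],[-1,0,0,0,-1.0]]]'

```text
time_s: 3.9
ee_pos: [0.3856, -0.1479, 0.2793]
tool_rot: [-0.001, 0.342, 0.937, 0.068]
wrist_force: [1.0, -0.0, 0.5]
opening: 0.0853
```

```bash
python3 -c "
from h import *
print(r.observe()['qpos'].round(4),r.observe()['joint_vel'].round(3));go(.503,.104,.28,133);print(pose()[2].round(4))"
```

```text
[-0.4659  0.0419 -0.1345  1.4114  0.1343  0.2336] [-1.000e-03  1.000e-03 -0.000e+00 -1.000e-03  1.000e-03 -1.489e+00]
shift cm [ 7.17 26.6   3.67] turn 0.1227 rows 6.66415163833354 0.9814525812715686 | t 3.9 tilt [ 0.0475  0.1263 -0.9908] psi 140.03 p [ 0.3856 -0.1479  0.2793] F [ 1.  -0.   0.5] open 0.0853
[[-0.7655  0.6418  0.0451]
 [ 0.6417  0.7564  0.1272]
 [ 0.0475  0.1263 -0.9908]]
```

>>> play_rows --motion '[[[-1,0,0,0,-0.13],[-1,0,0,0,-0.26],[-1,0,0,0,-0.39],[-1,0,0,0,-0.52],[-1,0,0,0,-0.65],[-1,0,0,0,-0.78],[-1,0,0,0,-0.91],[-1,0,0,0,-1.0]]]'

```text
time_s: 4.57
ee_pos: [0.3855, -0.1479, 0.2793]
tool_rot: [0.032, -0.149, 0.987, 0.06]
wrist_force: [0.1, -0.8, -0.7]
opening: 0.0857
```

>>> play_rows --motion '[[[-1,0,0,0,-0.13],[-1,0,0,0,-0.26],[-1,0,0,0,-0.39],[-1,0,0,0,-0.52],[-1,0,0,0,-0.65],[-1,0,0,0,-0.78],[-1,0,0,0,-0.91],[-1,0,0,0,-1.0]]]'

```text
time_s: 5.23
ee_pos: [0.3855, -0.1479, 0.2793]
tool_rot: [0.057, -0.604, 0.794, 0.037]
wrist_force: [0.0, 0.8, 0.5]
opening: 0.0854
```

>>> play_rows --motion '[[[-1,0,0,0,-0.13],[-1,0,0,0,-0.26],[-1,0,0,0,-0.39],[-1,0,0,0,-0.52],[-1,0,0,0,-0.65],[-1,0,0,0,-0.78],[-1,0,0,0,-0.91],[-1,0,0,0,-1.0]]]'

```text
time_s: 5.9
ee_pos: [0.3855, -0.1479, 0.2793]
tool_rot: [-0.067, 0.911, -0.408, -0.005]
wrist_force: [-0.0, 1.0, 0.1]
opening: 0.0853
```

```bash
python3 -c "
from h import *
print(r.observe()['qpos'].round(4),r.observe()['joint_vel'].round(3));go(.503,.104,.28,133);print(pose()[2].round(4))"
```

```text
[-0.4659  0.0419 -0.1345  1.4114  0.1343 -2.7663] [ 1.000e-03  0.000e+00  1.000e-03  1.000e-03  1.000e-03 -1.489e+00]
shift cm [-10.86 -25.32   3.66] turn 3.1235 rows 6.664645640144488 24.987931536186167 | t 5.9 tilt [-0.0649 -0.1183 -0.9909] psi -48.04 p [ 0.3855 -0.1479  0.2793] F [-0.   1.   0.1] open 0.0853
[[ 0.6672 -0.7435  0.0451]
 [-0.742  -0.6582  0.1272]
 [-0.0649 -0.1183 -0.9909]]
```

>>> play_rows --motion '[[[-1,0,0,0,-0.12],[-1,0,0,0,-0.24],[-1,0,0,0,-0.36],[-1,0,0,0,-0.48],[-1,0,0,0,-0.6],[-1,0,0,0,-0.6]]]'

```text
time_s: 6.4
ee_pos: [0.4024, -0.0949, 0.2793]
tool_rot: [-0.046, 0.988, -0.15, 0.013]
wrist_force: [0.3, -0.5, 0.1]
opening: 0.0859
```

```bash
python3 -c "
from h import *
print(r.observe()['qpos'].round(4),r.observe()['joint_vel'].round(3));go(.503,.104,.28,133);print(pose()[2].round(4))"
```

```text
[-0.3019  0.0217 -0.152   1.3848  0.0949 -3.1413] [ 0.202 -0.027 -0.026 -0.021  0.014  0.   ]
shift cm [  3.68 -21.89   2.06] turn -2.6236 rows 5.345046478673611 20.988514444742748 | t 6.4 tilt [ 0.0122 -0.0947 -0.9954] psi -17.32 p [ 0.4024 -0.0949  0.2793] F [ 0.3 -0.5  0.1] open 0.0859
[[ 0.9546 -0.2953  0.0398]
 [-0.2977 -0.9507  0.0868]
 [ 0.0122 -0.0947 -0.9954]]
```

It works: the tilt is down to 5.5°. I'll continue with an opposing translation.

>>> play_rows --motion '[[[-1,0.6,1.9,0,-0.1],[-1,1.2,3.8,0,-0.2],[-1,1.8,5.7,0,-0.3],[-1,2.4,7.6,0,-0.4],[-1,2.4,7.6,0,-0.4]]]'

```text
time_s: 6.82
ee_pos: [0.4159, -0.0131, 0.2734]
tool_rot: [-0.005, 1.0, -0.02, 0.021]
wrist_force: [0.5, 0.7, 0.2]
opening: 0.0852
```

```bash
python3 -c "
from h import *
print(r.observe()['qpos'].round(4),r.observe()['joint_vel'].round(3));go(.503,.104,.28,133);print(pose()[2].round(4))"
```

```text
[-0.039   0.0068 -0.1796  1.3435  0.0102 -3.1412] [ 0.538 -0.098 -0.117 -0.058  0.018 -0.   ]
shift cm [  8.26 -12.05  -0.2 ] turn -2.3607 rows 3.5035037137676115 18.88543069247858 | t 6.82 tilt [ 0.0409 -0.0102 -0.9991] psi -2.26 p [ 0.4159 -0.0131  0.2734] F [0.5 0.7 0.2] open 0.0852
[[ 0.9984 -0.039   0.0413]
 [-0.0393 -0.9992  0.0086]
 [ 0.0409 -0.0102 -0.9991]]
```

The tilt is now 0.5° lateral and 2.4° fore-aft, leaning in the lane direction, which is acceptable for grasping and pushing. I'll move over the tray while unwinding q6 the long way round to ψ = 133°.

>>> play_rows --motion '[[[-1,1,-1.5,0,0.13],[-1,2,-3,0,0.26],[-1,3,-4.5,0,0.39],[-1,4,-6,0,0.52],[-1,5,-7.5,0,0.65],[-1,6,-9,0,0.78],[-1,7,-10.5,0,0.91],[-1,8,-11.6,0,1.0]]]'

```text
time_s: 7.48
ee_pos: [0.5009, 0.0995, 0.2781]
tool_rot: [-0.014, 0.866, -0.5, 0.015]
wrist_force: [-0.7, -0.6, 0.8]
opening: 0.0851
```

>>> play_rows --motion '[[[-1,0,0,0,0.13],[-1,0,0,0,0.26],[-1,0,0,0,0.39],[-1,0,0,0,0.52],[-1,0,0,0,0.65],[-1,0,0,0,0.78],[-1,0,0,0,0.91],[-1,0,0,0,1.0]]]'

```text
time_s: 8.15
ee_pos: [0.5005, 0.0983, 0.2781]
tool_rot: [0.02, -0.52, 0.854, -0.007]
wrist_force: [-0.8, -0.4, -0.5]
opening: 0.0851
```

>>> play_rows --motion '[[[-1,0,0,0,0.13],[-1,0,0,0,0.26],[-1,0,0,0,0.39],[-1,0,0,0,0.52],[-1,0,0,0,0.65],[-1,0,0,0,0.78],[-1,0,0,0,0.91],[-1,0,0,0,1.0]]]'

```text
time_s: 8.82
ee_pos: [0.5005, 0.0983, 0.2781]
tool_rot: [0.021, -0.047, 0.999, 0.004]
wrist_force: [-0.7, 0.3, 0.5]
opening: 0.0854
```

>>> play_rows --motion '[[[-1,0,0,0,0.13],[-1,0,0,0,0.26],[-1,0,0,0,0.39],[-1,0,0,0,0.52],[-1,0,0,0,0.65],[-1,0,0,0,0.78],[-1,0,0,0,0.88],[-1,0,0,0,0.88]]]'

```text
time_s: 9.48
ee_pos: [0.5005, 0.0984, 0.2781]
tool_rot: [0.017, 0.383, 0.924, 0.012]
wrist_force: [0.5, 0.6, 0.9]
opening: 0.0853
```

```bash
python3 -c "
from h import *
print(r.observe()['qpos'].round(4),r.observe()['joint_vel'].round(3));wsnap('w2');go(.503,.104,.15,133);print(pose()[2].round(4))"
```

```text
[1.9340e-01 1.6850e-01 1.4500e-02 1.3748e+00 1.1000e-03 9.7970e-01] [ 0.005 -0.     0.001  0.001 -0.001 -0.17 ]
shift cm [ 0.5   0.11 12.82] turn 0.0409 rows 3.0769649952290696 0.32710514108048727 | t 9.53 tilt [-0.0228  0.0354 -0.9991] psi 135.34 p [0.5005 0.0985 0.2782] F [-0.1 -0.5 -0.1] open 0.0851
[[-0.7111  0.7018  0.0411]
 [ 0.7027  0.7114  0.0092]
 [-0.0228  0.0354 -0.9991]]
```

View pics/w2.png

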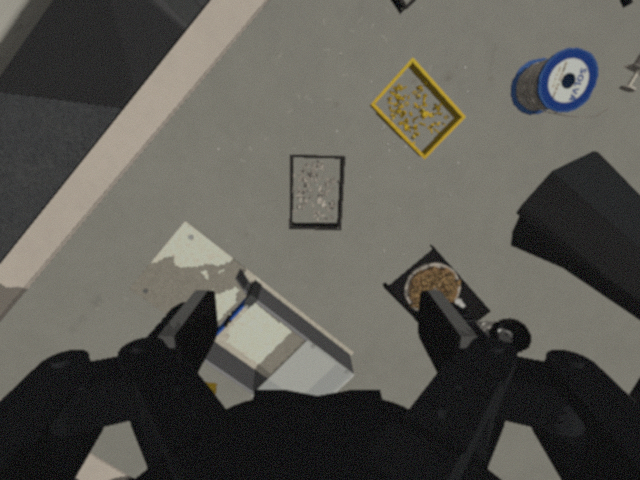

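The tray sits at (317,191), almost aligned with the jaws. I'll measure it in an enlarged crop.

```bash
python3 -c "
from h import *
crop('w2',280,145,355,240,6,'c6')
"
```

```text
(no output)
```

View pics/c6.png

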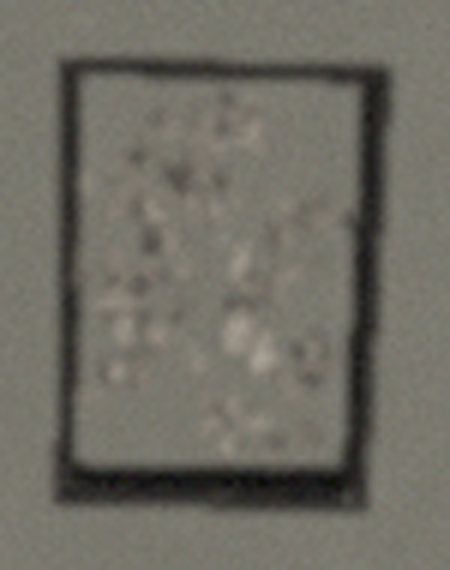

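```bash
python3 -c "
from h import *
d=load('w2')
R=cv2.Rodrigues(d['rvec'])[0];print('cam',(-R.T@d['tvec']).round(4))
g=lambda x,y,z:w(d,280+x/6-.4,145+y/6-.4,z)[:2]
C={'tl':(62,62),'tr':(388,68),'bl':(58,500),'br':(365,505),'bl2':(66,470),'br2':(352,472)}
for z in (.024,0): print(z,{k:g(*v,z).round(4).tolist() for k,v in C.items()})
a=g(62,62,.024);b=g(388,68,.024);print(np.linalg.norm(a-b),np.degrees(np.arctan2(*(b-a)[::-1])))
for z in (.024,0):
  for p,q in (('tl','bl'),('tl','bl2'),('tr','br'),('tr','br2')):
    v=g(*C[q],z)-g(*C[p],.024);print(z,p,q,np.linalg.norm(v).round(4),np.degrees(np.arctan2(v[1],v[0])).round(2))
  v=g(*C['br'],z)-g(*C['bl'],z);print(np.linalg.norm(v))
"
```

```text
cam [0.4464 0.1464 0.4188]
0.024 {'tl': [0.4521, 0.1164], 'tr': [0.4968, 0.1592], 'bl': [0.5108, 0.0535], 'br': [0.5559, 0.0962], 'bl2': [0.5077, 0.0592], 'br2': [0.5491, 0.0992]}
0 {'tl': [0.4524, 0.1146], 'tr': [0.4998, 0.16], 'bl': [0.5147, 0.0479], 'br': [0.5626, 0.0932], 'bl2': [0.5114, 0.0539], 'br2': [0.5553, 0.0963]}
0.06188764108208586 43.7837486949044
0.024 tl bl 0.0861 -46.95
0.024 tl bl2 0.0798 -45.84
0.024 tr br 0.0865 -46.8
0.024 tr br2 0.0797 -48.95
0.06210341512024623
0 tl bl 0.0929 -47.56
0 tl bl2 0.0862 -46.52
0 tr br 0.0933 -45.1
0 tr br2 0.086 -47.07
0.06587900416176927
```

All views agree: tray centre (0.5036, 0.105), long axis -47°. Descending.

```bash
python3 -c "
from h import *
go(.5036,.105,.05,133.1)"
```

```text
shift cm [ 0.76 -0.13 22.82] turn 0.0391 rows 5.47436119910371 0.3131425070645335 | t 9.53 tilt [-0.0228  0.0354 -0.9991] psi 135.34 p [0.5005 0.0985 0.2782] F [-0.1 -0.5 -0.1] open 0.0851
```

>>> play_rows --motion '[[[-1,0.2,0,3.7,0.02],[-1,0.4,0,7.4,0.04],[-1,0.6,-0.1,11.1,0.04],[-1,0.8,-0.1,14.8,0.04],[-1,0.8,-0.1,18.5,0.04],[-1,0.8,-0.1,21,0.04],[-1,0.8,-0.1,22.8,0.04],[-1,0.8,-0.1,22.8,0.04]]]'

```text
time_s: 10.2
ee_pos: [0.5013, 0.1054, 0.0468]
tool_rot: [0.015, 0.396, 0.918, 0.011]
wrist_force: [-1.2, -0.2, -0.1]
opening: 0.0856
```

```bash
python3 -c "
from h import *
go(.5036,.105,.003,133.1); wsnap('w3')"
```

```text
shift cm [-0.11  0.    4.39] turn 0.0029 rows 1.052411949548545 0.022950277180047607 | t 10.2 tilt [-0.0185  0.0315 -0.9993] psi 133.26 p [0.5013 0.1054 0.0468] F [-1.2 -0.2 -0.1] open 0.0856
```

View pics/w3.png

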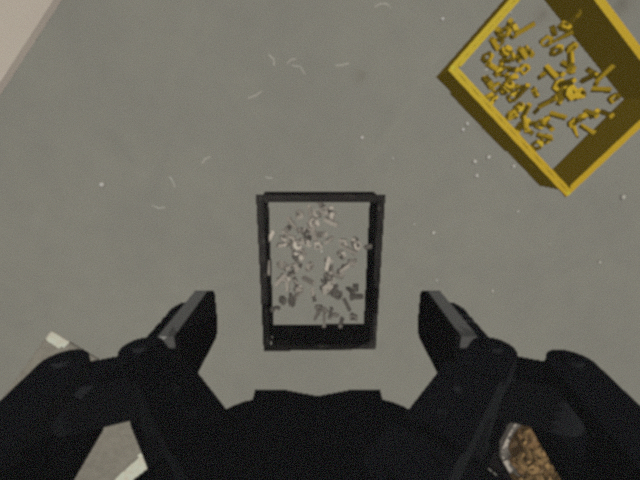

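The tray is centred between the jaws (columns 258–384, fingers at 215 and 420). I'll descend and grip.

>>> play_rows --motion '[[[-1,0,0,1.5,0],[-1,0,0,3,0],[-1,0,0,4.3,0],[-1,0,0,4.3,0],[1,0,0,4.3,0],[1,0,0,4.3,0],[1,0,0,4.3,0],[1,0,0,4.3,0]]]' --grip_force 25

```text
time_s: 10.92
ee_pos: [0.5065, 0.1068, 0.0091]
tool_rot: [0.018, 0.398, 0.917, 0.013]
wrist_force: [-0.7, -0.4, 5.7]
opening: 0.0621
```

>>> play_rows --motion '[[[1,0,0,0,0],[1,0,0,0,0],[1,0,0,0,0],[1,0,0,0,0],[1,0,0,0,0]]]'

```text
time_s: 11.33
ee_pos: [0.5065, 0.1068, 0.0091]
tool_rot: [0.018, 0.398, 0.917, 0.013]
wrist_force: [-1.2, -1.7, 6.3]
opening: 0.0623
```

```bash
python3 -c "
from h import *
go(.5036,.105,.043,133.1); wsnap('w4');snap('side','s4')
crop('s4',230,200,390,320,5,'c7')"
```

```text
shift cm [-0.01 -0.21 -3.4 ] turn -0.0005 rows 0.8165265019561487 0.003862079014002262 | t 11.33 tilt [-0.0231  0.0386 -0.999 ] psi 133.07 p [0.5065 0.1068 0.0091] F [-1.2 -1.7  6.3] open 0.0623
```

View pics/c7.png

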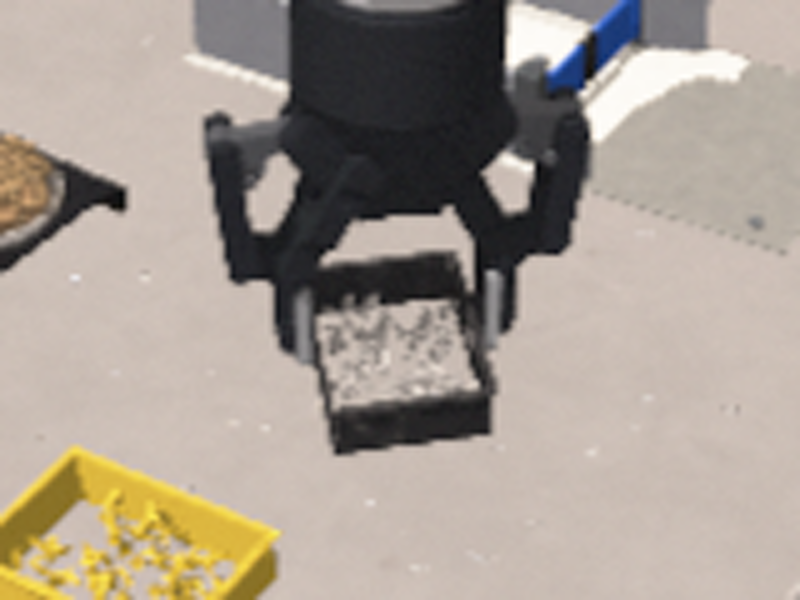

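View pics/w4.png

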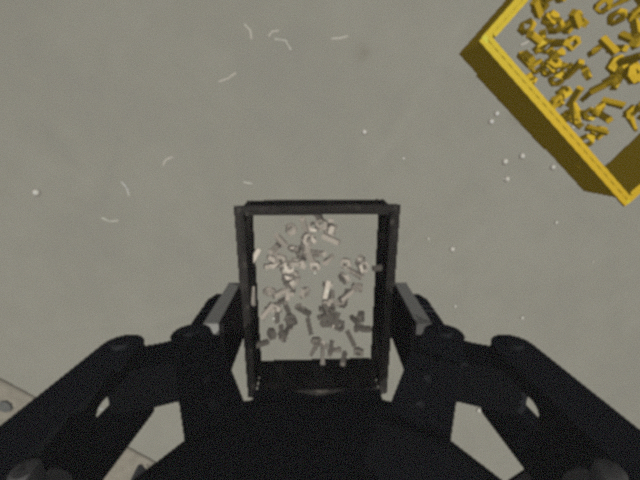

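Gripped (opening 62 mm). I'll lift and carry it to the apron.

>>> play_rows --motion '[[[1,0,0,-1.5,0],[1,0,0,-3,0],[1,0,0,-5,0],[1,0,0,-7,0],[1,0,0,-9.5,0],[1,0,0,-9.5,0]]]'

```text
time_s: 11.93
ee_pos: [0.5042, 0.1065, 0.1076]
tool_rot: [0.02, 0.398, 0.917, 0.015]
wrist_force: [1.9, 1.5, -1.0]
opening: 0.0624
```

```bash
python3 -c "
from h import *
go(.478,-.0945,.10,182.9); wsnap('w5')"
```

```text
shift cm [-12.87 -15.67   0.41] turn -0.8697 rows 4.863806194298001 6.957838554812092 | t 11.93 tilt [-0.0255  0.0434 -0.9987] psi 133.07 p [0.5042 0.1065 0.1076] F [ 1.9  1.5 -1. ] open 0.0624
```

View pics/w5.png

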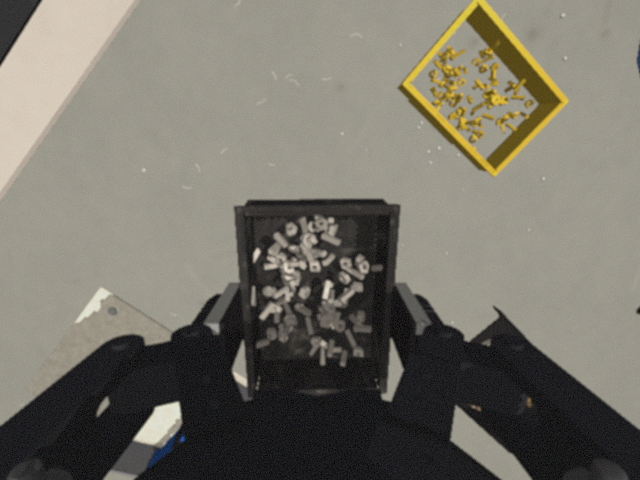

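The tray is held and off the bench. Carrying it over.

>>> play_rows --motion '[[[1,-1.6,-2,0,-0.11],[1,-3.2,-4,0,-0.22],[1,-4.8,-5.9,0,-0.33],[1,-6.4,-7.8,0,-0.44],[1,-8,-9.8,0,-0.55],[1,-9.6,-11.7,0,-0.66],[1,-11.2,-13.7,0,-0.77],[1,-12.8,-15.7,0,-0.87]]]'

```text
time_s: 12.65
ee_pos: [0.4738, -0.0958, 0.0989]
tool_rot: [0.021, -0.028, 0.999, 0.004]
wrist_force: [1.1, 0.1, -2.3]
opening: 0.0621
```

>>> play_rows --motion '[[[1,0,0,0,0],[1,0,0,0,0],[1,0,0,0,0]]]'

```text
time_s: 12.9
ee_pos: [0.4742, -0.0946, 0.099]
tool_rot: [0.021, -0.024, 0.999, 0.004]
wrist_force: [-0.0, -0.5, -2.8]
opening: 0.0622
```

```bash
python3 -c "
from h import *
go(.478,-.0945,.016,182.9);snap('top','t5');print(r.observe()['qpos'].round(3))
crop('t5',340,180,460,310,5,'c8')"
```

```text
shift cm [-0.03 -0.07  8.31] turn -0.0019 rows 1.9923664059942237 0.01542154560814879 | t 12.9 tilt [-0.0417  0.0078 -0.9991] psi -177.21 p [ 0.4742 -0.0946  0.099 ] F [-0.  -0.5 -2.8] open 0.0622
[-0.208  0.227 -0.39   0.916  0.018 -0.257]
```

View pics/c8.png

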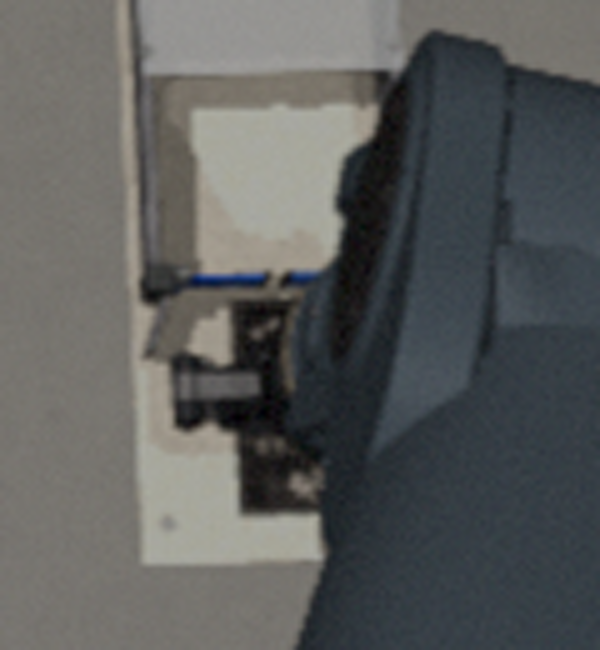

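Aligned over the apron. I'll lower, check the force, then release.

>>> play_rows --motion '[[[1,0,0,2.5,0],[1,0,0,5,0],[1,0,0,7,0],[1,0,0,8,0],[1,0,0,8.4,0],[1,0,0,8.4,0]]]'

```text
time_s: 13.45
ee_pos: [0.4776, -0.0929, 0.0147]
tool_rot: [0.02, -0.026, 0.999, 0.005]
wrist_force: [-0.7, -0.8, -2.2]
opening: 0.0622
```

```bash
python3 -c "
from h import *
go(.478,-.0945,.013,182.9);snap('side','s6')
crop('s6',260,160,420,280,5,'c9')"
```

```text
shift cm [-0.03 -0.17  0.17] turn 0.0009 rows 0.0578229693524482 0.007490806345728629 | t 13.45 tilt [-0.0407  0.008  -0.9991] psi -177.05 p [ 0.4776 -0.0929  0.0147] F [-0.7 -0.8 -2.2] open 0.0622
```

View pics/c9.png

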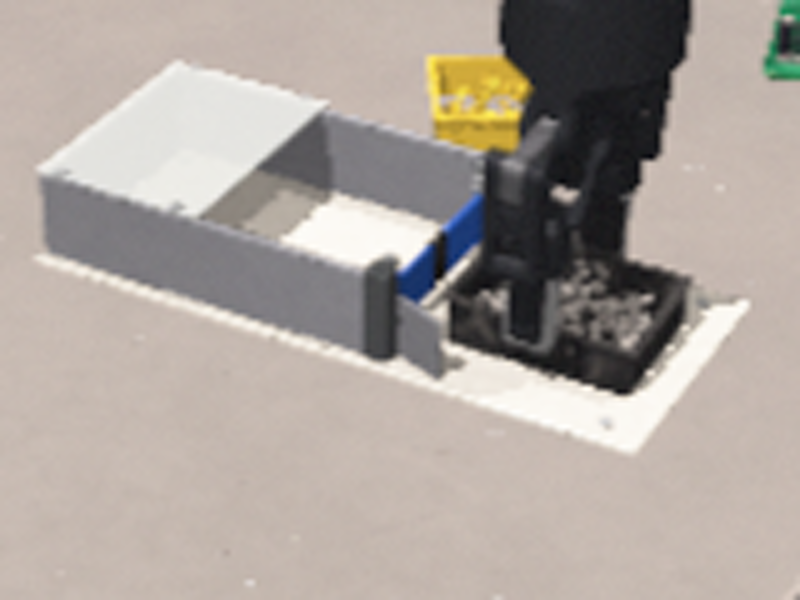

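The tray is still 1–2 mm up. I'll lower it a touch and open.

>>> play_rows --motion '[[[1,0,-0.1,0.15,0],[1,0,-0.15,0.3,0],[1,0,-0.15,0.3,0],[-1,0,-0.15,0.3,0],[-1,0,-0.15,0.2,0],[-1,0,-0.15,0.2,0],[-1,0,-0.15,0.2,0],[-1,0,-0.15,0.2,0]]]'

```text
time_s: 14.17
ee_pos: [0.4783, -0.0955, 0.0135]
tool_rot: [0.021, -0.025, 0.999, 0.004]
wrist_force: [0.2, -0.0, -0.2]
opening: 0.085
```

>>> play_rows --motion '[[[-1,0,0,-2,0],[-1,0,0,-4,0],[-1,0,0,-6,0],[-1,2.5,0,-8,0],[-1,5,0,-10,0],[-1,8,0,-11,0],[-1,8,0,-11,0],[-1,8,0,-11,0]]]'

```text
time_s: 14.83
ee_pos: [0.3932, -0.1007, 0.1206]
tool_rot: [0.022, -0.025, 0.999, 0.004]
wrist_force: [0.2, -0.5, 0.7]
opening: 0.0852
```

```bash
python3 -c "
from h import *
wsnap('w7');snap('top','t7');snap('side','s7');go(.42,-.095,.08,182.9);crop('t7',340,180,460,310,5,'c10');crop('s7',260,160,420,280,5,'c11')"
```

```text
shift cm [-2.4   0.4   4.08] turn 0.0002 rows 1.1387626713797703 0.001314392549474519 | t 14.98 tilt [-0.0427  0.0072 -0.9991] psi -177.09 p [ 0.3946 -0.1006  0.1197] F [0.2 0.7 0.6] open 0.0856
```

View pics/w7.png

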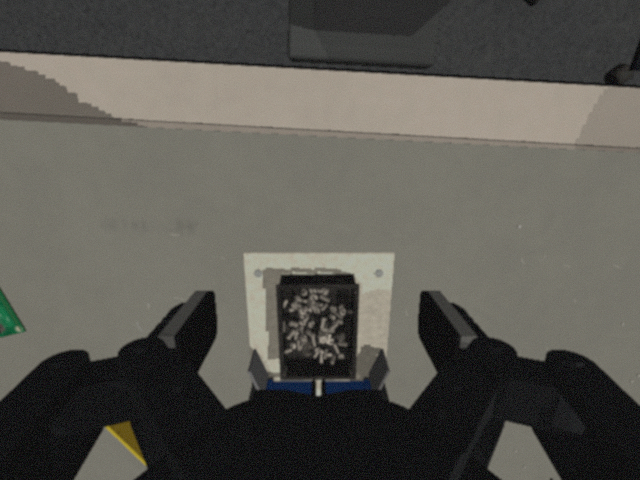

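View pics/c10.png

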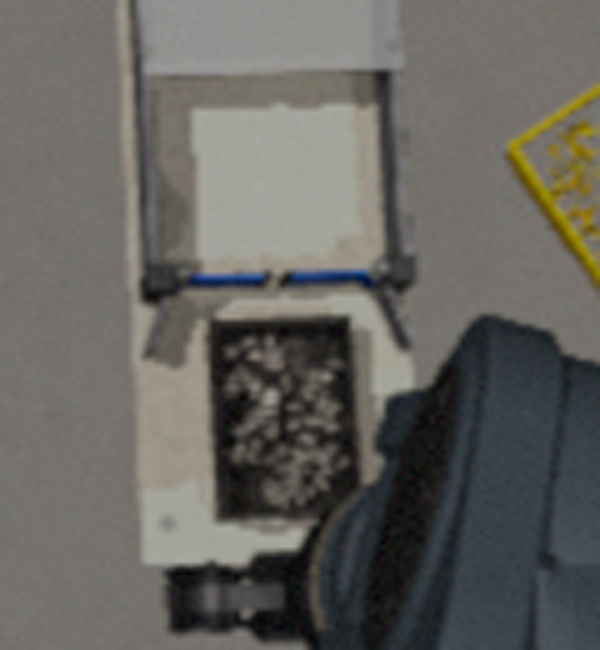

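View pics/c11.png

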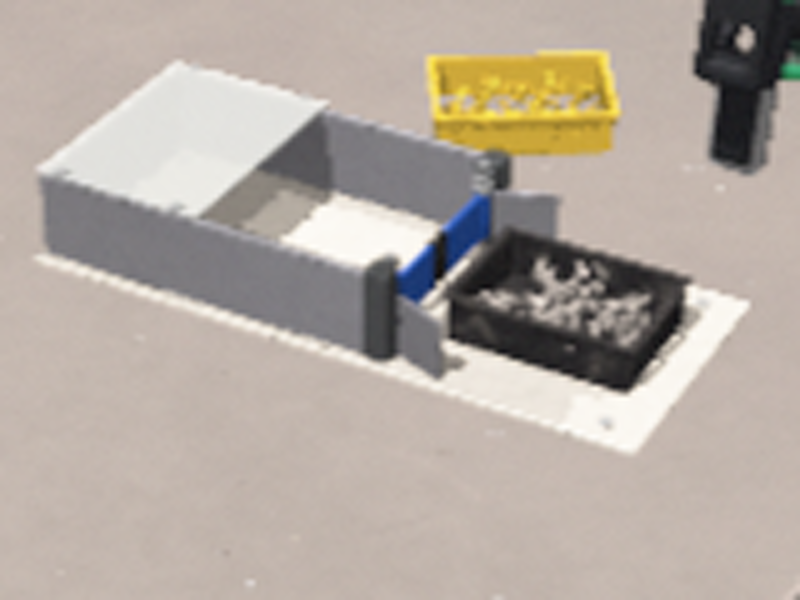

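The tray stands upright on the apron, in line with the gate. I'll check the offset in numbers.

```bash
python3 -c "
from h import *
d=load('t7')
f=lambda x,y,z:w(d,340+x/5-.4,180+y/5-.4,z)[:2]
g=np.array([.540,-.0914]);c=np.cos(np.radians(2.9));s=np.sin(np.radians(2.9));Rm=np.array([[c,s],[-s,c]])
for n,p in dict(tl=(212,318,.028),tr=(350,316,.028),bl=(216,520,.028),br=(356,514,.028),gap=(277,278,.034),pinL=(182,277,.048),pinR=(380,274,.048)).items(): print(n,(Rm@(f(*p)-g)*1000).round(1))
d=load('w7'); 
crop('w7',230,240,410,410,4,'c12')
"
```

```text
tl [-18.6  28.7]
tr [-19.7 -31.7]
bl [-106.9   31.4]
br [-106.3  -29.3]
gap [-2.8  0.2]
pinL [-3.3 43.2]
pinR [ -4.7 -42.2]
```

View pics/c12.png

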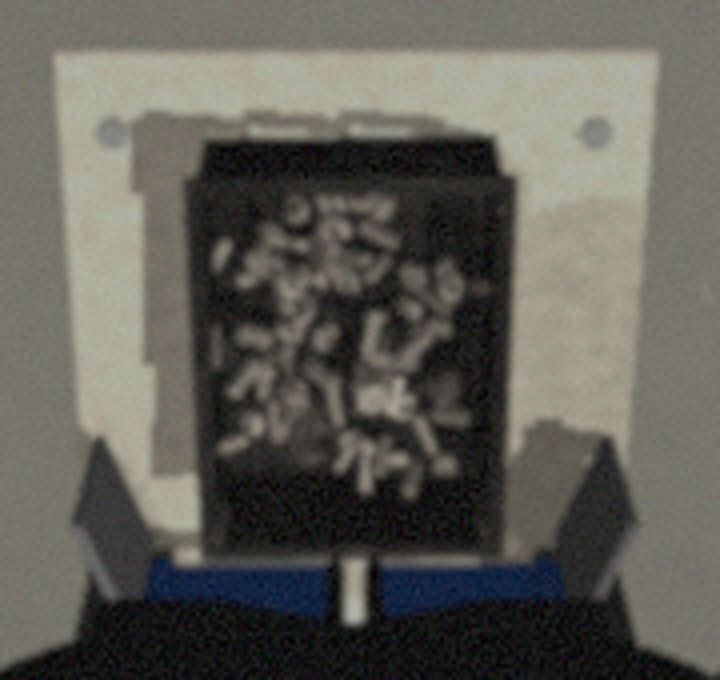

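The tray is centred to about 1 mm, with its rear at store x ≈ -107 mm. I'll part-close the fingers (about 20 mm, for a wide two-point push), lower behind the tray, and push along the lane.

```bash
python3 -c "
from h import *
go(.4052,-.0982,.013,182.9)"
```

```text
shift cm [-0.62  0.11 10.71] turn 0.0002 rows 2.5723960461192594 0.001314392549474519 | t 14.98 tilt [-0.0427  0.0072 -0.9991] psi -177.09 p [ 0.3946 -0.1006  0.1197] F [0.2 0.7 0.6] open 0.0856
```

>>> play_rows --motion '[[[0.53,0,0.1,2,0],[0.53,0,0.1,4,0],[0.53,0,0.1,6,0],[0.53,-0.3,0.1,8,0],[0.53,-0.5,0.1,9.5,0],[0.53,-0.6,0.1,10.5,0],[0.53,-0.6,0.1,10.7,0],[0.53,-0.6,0.1,10.7,0]]]'

```text
time_s: 15.65
ee_pos: [0.404, -0.0979, 0.0122]
tool_rot: [0.02, -0.026, 0.999, 0.005]
wrist_force: [0.1, 0.3, 1.0]
opening: 0.0202
```

```bash
python3 -c "
from h import *
snap('side','s8');snap('top','t8');go(.5939,-.0887,.014,182.9);crop('s8',280,120,440,280,4,'c13')
crop('t8',340,180,460,310,4,'c13b')
a=cv2.imread('pics/c13.png');b=cv2.imread('pics/c13b.png');h=max(a.shape[0],b.shape[0]);o=np.zeros((h,a.shape[1]+b.shape[1],3),np.uint8);o[:a.shape[0],:a.shape[1]]=a;o[:b.shape[0],a.shape[1]:]=b;cv2.imwrite('pics/c14.png',cv2.resize(o,None,fx=.7,fy=.7))"
```

```text
shift cm [-18.95  -0.02   0.73] turn 0.0004 rows 4.547125360245463 0.002821820394345309 | t 15.75 tilt [-0.042   0.0074 -0.9991] psi -177.08 p [ 0.4045 -0.0982  0.0133] F [ 1.1 -0.5  0. ] open 0.0199
```

View pics/c14.png

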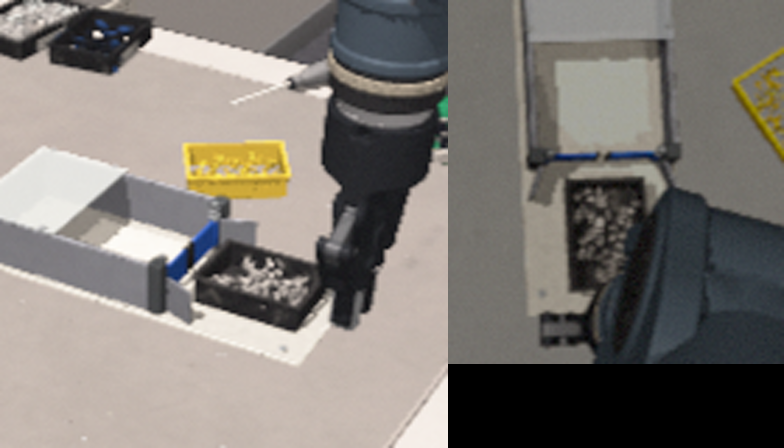

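```bash
python3 -c "
from h import *
wsnap('w8')"
```

```text
(no output)
```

View pics/w8.png

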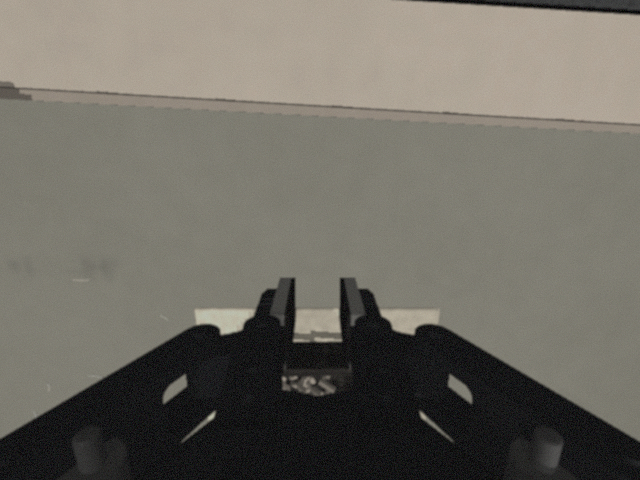

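```bash
python3 -c "
from h import *
d=load('w8');H=d['he'];K=d['camera_matrix'];print(H.round(4))
z=d['z_map']
# tool-frame coords of gripper parts, depth < tip distance
vv,uu=np.mgrid[0:480:1,0:640:1]
P=np.stack([(uu-K[0,2])/K[0,0]*z,(vv-K[1,2])/K[1,1]*z,z],-1).reshape(-1,3);P=P[P[:,2]>0]
Q=P@H[:3,:3].T+H[:3,3]
Q=Q[(Q[:,2]<0.0)&(Q[:,2]>-.12)&(abs(Q[:,0])<.05)&(abs(Q[:,1])<.09)]
for a in np.arange(-.12,0.0,.01):
    m=Q[(Q[:,2]>=a)&(Q[:,2]<a+.01)]
    if len(m)>5: print(round(a,3),len(m),'y',(np.percentile(m[:,1],[1,99])*1000).round(),'x',(np.percentile(m[:,0],[1,99])*1000).round())
"
```

```text
[[-6.000e-04 -9.622e-01 -2.722e-01  6.850e-02]
 [ 1.000e+00 -3.000e-04 -1.200e-03  4.000e-04]
 [ 1.000e-03 -2.722e-01  9.622e-01 -1.423e-01]
 [ 0.000e+00  0.000e+00  0.000e+00  1.000e+00]]
-0.11 2795 y [-19.  19.] x [18. 20.]
-0.1 16506 y [-57.  59.] x [ 4. 20.]
-0.09 19561 y [-60.  61.] x [ 1. 17.]
-0.08 14836 y [-55.  56.] x [-11.  17.]
-0.07 6863 y [-50.  51.] x [-12.  17.]
-0.06 8547 y [-45.  46.] x [-11.  13.]
-0.05 2513 y [-40.  41.] x [-8. 14.]
-0.04 1323 y [-20.  20.] x [-11.  12.]
-0.03 995 y [-23.  24.] x [-10.  11.]
-0.02 1403 y [-23.  23.] x [-33.  11.]
-0.01 1362 y [-21.  21.] x [-49.  11.]
```

Below 40 mm above the TCP the fingers are only ±24 mm wide, so they clear the posts. Pushing the first half.

>>> play_rows --motion '[[[0.53,-1,0,0,0],[0.53,-2,0,0,0],[0.53,-3.2,0,0.05,0],[0.53,-4.4,0,0.1,0],[0.53,-5.6,0,0.15,0],[0.53,-6.8,0,0.2,0],[0.53,-7.8,0,0.25,0],[0.53,-8.5,0,0.3,0]]]'

```text
time_s: 16.47
ee_pos: [0.4903, -0.0937, 0.014]
tool_rot: [0.021, -0.025, 0.999, 0.004]
wrist_force: [-2.8, -0.5, -0.5]
opening: 0.0204
```

```bash
python3 -c "
from h import *
snap('side','s9');snap('top','t9');go(.5939,-.0887,.015,182.9);crop('s9',240,120,440,280,4,'c13')
crop('t9',340,140,460,290,4,'c13b')
a=cv2.imread('pics/c13.png');b=cv2.imread('pics/c13b.png');h=max(a.shape[0],b.shape[0]);o=np.zeros((h,a.shape[1]+b.shape[1],3),np.uint8);o[:a.shape[0],:a.shape[1]]=a;o[:b.shape[0],a.shape[1]:]=b;cv2.imwrite('pics/c15.png',cv2.resize(o,None,fx=.62,fy=.62))"
```

```text
shift cm [-1.028e+01 -1.000e-02  3.700e-01] turn 0.0006 rows 2.466026408284239 0.0046817132082423996 | t 16.57 tilt [-0.0441  0.007  -0.999 ] psi -177.07 p [ 0.4912 -0.0939  0.0141] F [ 0.8  0.7 -0.1] open 0.0201
```

View pics/c15.png

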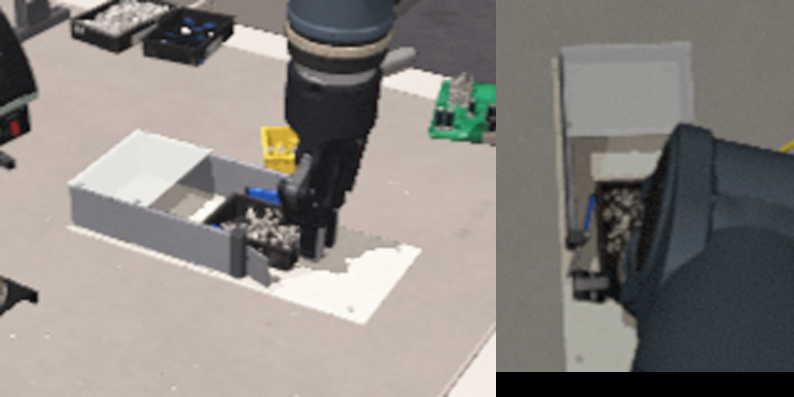

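The tray is going straight through and the left leaf is swinging inward. Continuing.

>>> play_rows --motion '[[[0.53,-1.1,0,0.05,0],[0.53,-2.2,0,0.1,0],[0.53,-3.3,0,0.15,0],[0.53,-4.4,0,0.2,0],[0.53,-5.5,0,0.25,0],[0.53,-6.6,0,0.3,0],[0.53,-7.6,0,0.33,0],[0.53,-8.2,0,0.35,0]]]'

```text
time_s: 17.23
ee_pos: [0.5721, -0.0896, 0.0139]
tool_rot: [0.021, -0.025, 0.999, 0.004]
wrist_force: [-1.9, -0.7, -0.0]
opening: 0.0199
```

```bash
python3 -c "
from h import *
snap('side','s10');snap('top','t10');go(.5939,-.0887,.015,182.9);crop('s10',240,120,440,280,4,'c13')
crop('t10',340,140,460,290,4,'c13b')
a=cv2.imread('pics/c13.png');b=cv2.imread('pics/c13b.png');h=max(a.shape[0],b.shape[0]);o=np.zeros((h,a.shape[1]+b.shape[1],3),np.uint8);o[:a.shape[0],:a.shape[1]]=a;o[:b.shape[0],a.shape[1]:]=b;cv2.imwrite('pics/c16.png',cv2.resize(o,None,fx=.62,fy=.62))"
```

```text
shift cm [-2.11 -0.01 -0.  ] turn 0.0004 rows 0.505919900865855 0.003193998911982021 | t 17.33 tilt [-0.0445  0.0071 -0.999 ] psi -177.08 p [ 0.5728 -0.0897  0.014 ] F [ 3.9  0.6 -1.4] open 0.0201
```

View pics/c16.png

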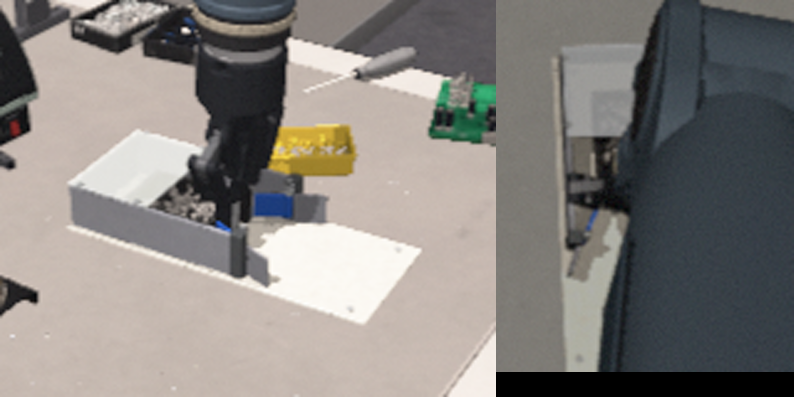

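Nearly in: rear at about +45 mm, leaf starting to fall behind it. I'll push the last 21 mm.

>>> play_rows --motion '[[[0.53,-0.7,0,0,0],[0.53,-1.4,0,0,0],[0.53,-1.9,0,0.05,0],[0.53,-2.2,0,0.05,0],[0.53,-2.2,0,0.05,0],[0.53,-2.2,0,0.05,0]]]'

```text
time_s: 17.83
ee_pos: [0.5935, -0.0885, 0.0143]
tool_rot: [0.021, -0.025, 0.999, 0.004]
wrist_force: [0.4, 0.8, -0.3]
opening: 0.0201
```

```bash
python3 -c "
from h import *
snap('side','s11');wsnap('w11');go(.5939,-.0887,.015,182.9);crop('s11',240,140,400,260,5,'c17')"
```

```text
shift cm [-0.09 -0.02 -0.07] turn 0.0001 rows 0.02627000222096152 0.0010680979465860219 | t 17.93 tilt [-0.0425  0.0073 -0.9991] psi -177.09 p [ 0.5931 -0.0885  0.0143] F [0.4 0.5 0.1] open 0.0203
```

View pics/c17.png

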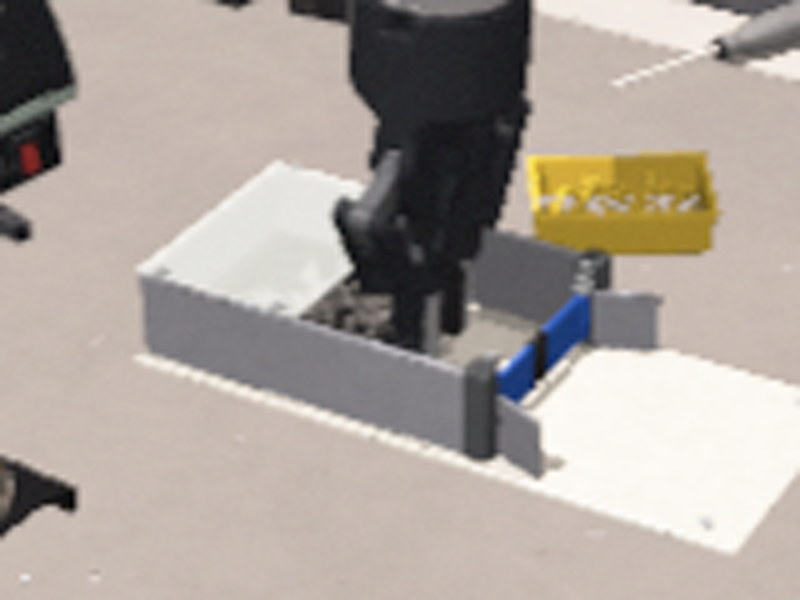

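View pics/w11.png

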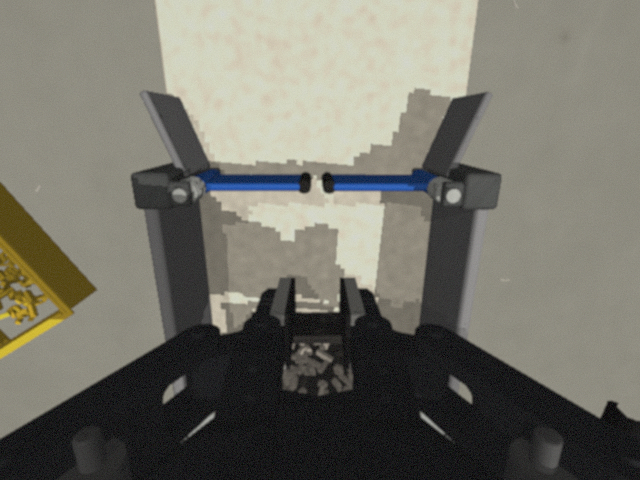

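Both leaves are shut behind the tray (row 183 in the wrist view). I'll ease off 3 mm and rise straight up without touching the gate.

>>> play_rows --motion '[[[0.53,0.3,0,0,0],[0.53,0.3,0,-2,0],[0.53,0.3,0,-4.5,0],[0.53,0.3,0,-7.5,0],[0.53,0.3,0,-10.5,0],[0.53,0.3,0,-13.5,0],[0.53,0.3,0,-15,0],[0.53,0.3,0,-15,0]]]'

```text
time_s: 18.6
ee_pos: [0.5853, -0.0905, 0.1682]
tool_rot: [0.024, -0.025, 0.999, 0.004]
wrist_force: [0.4, 0.0, 0.0]
opening: 0.0203
```

```bash
python3 -c "
from h import *
go(.45,-.35,.2,182.9)"
```

```text
shift cm [ 14.65 -25.21  -4.04] turn 0.0 rows 7.059240309240332 5.790952661755e-05 | t 18.6 tilt [-0.0486  0.006  -0.9988] psi -177.1 p [ 0.5853 -0.0905  0.1682] F [0.4 0.  0. ] open 0.0203
```

>>> play_rows --motion '[[[0.53,1.8,-3,-0.5,0],[0.53,3.6,-6.2,-1,0],[0.53,5.4,-9.4,-1.5,0],[0.53,7.2,-12.6,-2,0],[0.53,9,-15.8,-2.5,0],[0.53,10.8,-19,-3,0],[0.53,12.6,-22,-3.5,0],[0.53,14.4,-25,-4,0]]]'

```text
time_s: 19.27
ee_pos: [0.4496, -0.3486, 0.1954]
tool_rot: [0.021, -0.025, 0.999, 0.004]
wrist_force: [0.2, -0.1, 0.6]
opening: 0.0197
```

```bash
python3 -c "
from h import *
snap('side','s12');snap('top','t12');go(.45,-.35,.2,182.9);crop('s12',250,150,410,250,5,'c18');crop('t12',350,145,440,305,3,'c19')"
```

```text
shift cm [-0.15  0.12 -0.42] turn -0.0047 rows 0.11158585710895527 0.03747262769017823 | t 19.37 tilt [-0.0417  0.0063 -0.9991] psi -177.37 p [ 0.4487 -0.3512  0.1957] F [ 0.4  0.8 -0.5] open 0.0201
```

View pics/c18.png

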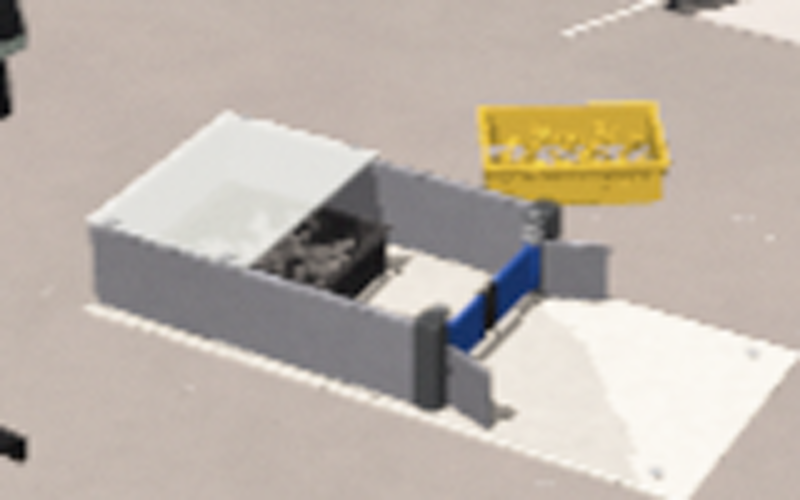

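View pics/c19.png

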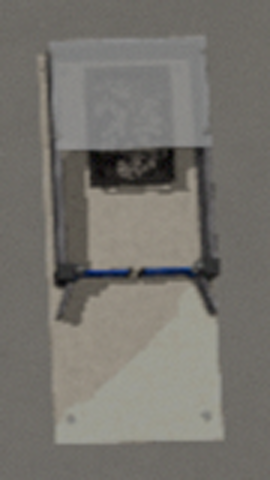

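View pics/t12.png

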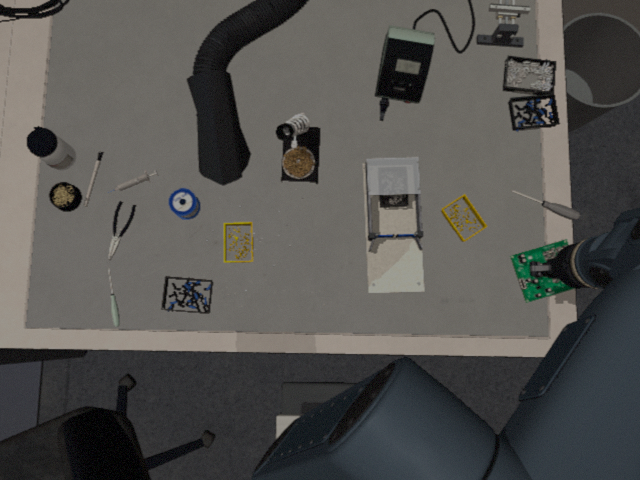

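The tray is upright in the bay, both leaves are shut, and the big tray and spool are at their original pixels. The arm is clear. One standstill row, then hand in.

>>> play_rows --motion '[[[0.53,0,0,0,0],[0.53,0,0,0,0],[0.53,0,0,0,0]]]'

```text
time_s: 19.62
ee_pos: [0.4514, -0.3464, 0.1955]
tool_rot: [0.021, -0.026, 0.999, 0.005]
wrist_force: [0.4, -0.2, 0.1]
opening: 0.0196
```

```bash
python3 -c "
from h import *
d=load('t12');g=np.array([.540,-.0914]);c=np.cos(np.radians(2.9));s=np.sin(np.radians(2.9));Rm=np.array([[c,s],[-s,c]])
for p in ((90,186),(172,186)): print((Rm@(w(d,350+p[0]/3-.33,145+p[1]/3-.33,.028)[:2]-g)*1000).round(1))
print(r.observe()['joint_vel'].round(3)); print(r.hand_in())"
```

```text
[63.  29.7]
[ 61.  -30.6]
[ 0.011 -0.003  0.004  0.002 -0.001 -0.002]
the job is handed in; nothing more can be done
None
```

The small black tray of nuts is in the parts store and the job is handed in, at about 19.6 s. I gripped the tray across its width, set it on the apron in line with the gate, and pushed it through, narrow end first, with the part-closed fingers.

**Last checks**
- **Tray:** upright, its rear end about 62 mm past the gate line (over 41 mm needed).
- **Leaves:** both looked fully shut in the side, top and wrist pictures.
- **Other objects:** the larger tray and the spool look unmoved in the top view.
- **Robot:** clear of everything; the largest force I read was about 6 N, when gripping the tray.

**What went wrong:** early on I turned joint 6 to its end stop (it read 3.14), which tilted the tool by about 8°. I ran it to the opposite stop to undo that, which left about 2.5° of tilt fore and aft. The grasp and the push still worked with that tilt. The readings never went beyond the joint's range, but it did sit at the limit.

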